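# Lock a circuit board into the test jig

## Task

On the test jig, push the board carrier along its channel until it is fully home against the end stop, then slide the lever past its first detent to its second, final stop so that its bar locks the carrier in. Do it all by pushing with the fingertips: lift nothing, and leave the other things on the bench where they are.

Things in the scene. Friction and masses are not known exactly. Their poses are not given: they have to be found in the camera images.
- jig: Fixed test jig: grey plate 12 mm thick on the bench, x -115 to +90, y -60 to +140 mm from the origin, which lies at bench height on the middle line of the carrier's channel. The channel runs along x, open on top and at -x; the lever is on its +y side. A black block, top 58 mm above the bench, stands at x +15 to +75, y +75 to +125.
- carrier: Loose grey plastic carrier with a black circuit board in its top, 80 (x) by 66 (y) by 18 mm (board parts reach 24 mm), 0.1 to 0.2 kg. Origin: centre of its underside. It lies flat in the channel, x nearly along the jig's, 35 to 62 mm short of the end stop at the start, with 3 mm play each side. Its -x face is pushed, to the jig's +x.
- home (a point): Where the carrier's origin lies when fully home: on the plate's top (12 mm above the bench), at jig x +20, y 0 mm. Axes as the jig's.
- end_stop (a point): Middle of the end stop's face that the carrier meets, at jig x +60, y 0 mm, 24 mm above the bench. The aluminium stop is 92 mm wide and 40 mm tall above the bench. From it the channel's side rails run 160 mm towards the jig's -x, inner faces at jig y +-36 mm, tops 24 mm above the bench.
- lever (a joint): Lever travel towards the jig's -y, m. 0: open (start); 0.028: first detent; 0.056: second, final stop (hard; it stays there by itself). Getting over each of the two steps takes 10 to 12 N; beyond their middles (0.014, 0.042) it snaps on to the next position. A carrier left far from home blocks its bar.
- bar_tip (a point): Round tip of the lever's steel locking bar (10 mm thick, 14 to 24 mm above the bench, along y), at jig x -28.5, y +40 mm when the lever is at 0. With the lever it slides to jig -y through a gap in the +y rail and closes the channel behind the carrier's -x face, 3.5 mm clear of it when the carrier is home.
- lever_tab (a point): Middle of the ribbed pushing face (looking to jig +y) of the lever's black upright tab; moves with it. At lever 0: jig x -28.5, y +109, 52 mm above the bench. Tab: 40 mm wide (x), 10 thick (to -y of this point), 28 to 72 mm above the bench. Push it to jig -y. On its +y side are only two guides, 24 mm above the bench, out to jig y +134.
- housing: White plastic button housing, a square tube 60 mm each way; leave it. Origin: on its underside.
- cutters: Side cutters with dark blue handles, 120 mm long, 15 mm tall, beside the jig; leave them. Origin: on its underside.
- spool: Metal solder spool, 52 mm across, 36 mm tall, beyond the jig; leave it. Origin: on its underside.
- flux_jar: Small jar, 44 mm across, 45 mm tall, left of the jig; leave it. Origin: on its underside.
- driver: Screwdriver lying left of the jig, 160 mm long, about 25 mm tall; leave it. Origin: on its underside.
- tweezers: Steel tweezers lying right of the jig, 115 mm long; leave them. Origin: on its underside.
There are look-alikes about, which are no part of the job. What is meant by the carrier is not purple or turquoise, and is the smaller of those in its own colour.

How it is judged:
By the outcome, as a careful person would: the job done as asked, in the order asked, and still so for the second after the job is handed in, with the robot touching nothing.
It also fails if it takes over 38 s, if anything falls off the work surface, if the arm or the gripper's body presses on something with over 40 N, if the wrist force passes 120 N, or if a joint passes its speed limit or range.

## Robot

A 6-joint arm with a two-finger parallel gripper is mounted at the origin on the work surface. World frame = base frame: x ahead of the robot, y to its left, z up, the work surface at z = 0. Lengths are in mm, angles in degrees, forces in N, time in s.
With the tool pointing down it reaches from about 275 to 825 mm from the base axis. Payload 5.2 kg.
Tool frame: the origin (TCP) lies where the fingers leave the gripper's body, on its centre line; the fingertips stand 84 mm ahead of it and the grasp point (between the pads) lies 65 mm ahead of it; z points along the fingers, y is the line along which they close (so a half turn about z gives the same grasp; the last joint's range is limited). The gripper opens to 93 mm and grips with 3 to 60 N. Pads are 15 mm wide; open, the fingers measure 128 mm over their backs; the gripper's body (75 mm by 188 mm) begins 65 mm behind the grasp point.
Start: joints at [62.578, 14.817, 87.949, -0, 77.235, -11.62], TCP at [149.752, 529.226, 302.753] pointing down, gripper open.
Joint ranges: [-179.93, 179.93], [-52.35, 119.4], [10.71, 147.94], [-69.91, 249.91], [12.55, 155.21], [-178.61, 178.61]. Speed limits (degrees/s): [147.25, 147.25, 180, 180, 180, 180].

## Interface

Orientations are given as a 3x3 rotation matrix whose columns are the frame's x, y, z axes.
In Python, from plant import ctrl gives the robot as it stands.
- The arm moves only by the shell command python3 -m handwheel 'ROWS' [FORCE]. ROWS is JSON, one flat list of numbers, 5 for each row, row after row: the gripper's target within -1 to 1 (fully open at 1, half-way at 0, shut at -1), then the shift along the tool's x, y, z in cm, then the turn about the tool's z in rad. In form: [jaw, dx, dy, dz, spin, jaw, dx, dy, dz, spin, ...]. A call has 1 to 20 rows; each row is the pose to reach, as a shift and turn from the pose commanded when the call began, along the tool's axes at that moment; what a row does not reach only later rows make up. A row lasts 1/10 s, in which the tool goes at most 50 mm and 8.59 degrees, less where a joint would pass 70% of its speed; a pose out of reach is approached as far as the arm can. A call with a gripper value outside its range is refused whole. The fingers move at their own pace and stop on an object; FORCE is the grip in N (left out, the last holds). Time passes only in rows, so rows that repeat a pose let the fingers close. It gives the time, the measured TCP pose, the force, the opening and the grip force at its end, in the units of the state.
- ctrl.sense(): the state, without advancing time (a new reading comes with each control period).
- ctrl.capture(name): name is "scene" or "top" or "wrist"; returns the picture (480x640x3 uint8, red, green, blue); there is no depth.
- ctrl.calibration(name): a dict with "camera_matrix" (3x3 intrinsics, pixels), "R" (3x3) and "t" (3): a world point X has camera coordinates R X + t. Camera axes: x right, y down, z forward; pixel columns grow to the right and rows downward; lengths in mm; the calibration is good to about 2 mm. The wrist camera is an equidistant fisheye: a pixel r from the principal point sees the ray r / f radians off the axis. A picture is of the moment at which its call begins: read the wrist's pose just before it. calibration takes no time and is no camera call; for the wrist camera it gives the pose at the moment of the call.
- ctrl.hand_in(): hands the job in; it is judged then, once.
The state is a dict: "time": time; "joint_pos": joint angles; "dq": joint speeds; "joint_efforts": joint torques, N m; "eef_pos": TCP position; "ee_rot": TCP orientation; "ft_force": force on the tool from outside, world axes, zero at the start; "moment": the same for the moment, N m; "opening": finger opening in mm; "grip_force": force on a finger pad.
Only numpy, scipy, OpenCV 4.12 (cv2) and the standard library are available. Lean on these libraries where they do the work, as an engineer would, in place of code of your own. Each camera call takes 0.05 s, during which the arm holds its last target. There are 200 camera calls.

## Working session

There is one attempt and no reset: what is moved stays moved. The work goes in short steps, Python scripts to look and compute and a shell command to move; the robot and the scene stay as the last step left them, time stands still between calls to the robot, and variables do not carry over. Pictures are saved under pics/ and viewed, at most 10 in all, crops included, and the job is handed in when it is done.

```bash
mkdir -p pics; python3 - <<'E'
from plant import ctrl
import cv2,numpy as np
s=ctrl.sense();print(s['time'],s['eef_pos'],s['ee_rot'],s['opening'])
for n in("scene","top"):
    im=ctrl.capture(n);cv2.imwrite(f"pics/{n}.png",im[...,::-1]);c=ctrl.calibration(n);print(n,c)
E
```

```text
0.0 [149.58067901 528.86319364 301.94602445] [[-9.62205845e-01  2.72321987e-01 -8.04434670e-04]
 [ 2.72322957e-01  9.62204614e-01 -1.57750454e-03]
 [ 3.44441581e-04 -1.73695012e-03 -9.99998432e-01]] 92.4860719757133
scene {'camera_matrix': array([[471.55461519,   0.        , 337.19951703],
       [  0.        , 471.55461519, 230.86918127],
       [  0.        ,   0.        ,   1.        ]]), 'R': array([[ 0.80850458,  0.58810588,  0.02125621],
       [ 0.33671112, -0.43266971, -0.83631486],
       [-0.48264477,  0.68332159, -0.54783723]]), 't': array([-490.74690561, -151.14642768, 1168.94047935])}
top {'camera_matrix': array([[458.69102291,   0.        , 319.90869503],
       [  0.        , 458.69102291, 237.39019928],
       [  0.        ,   0.        ,   1.        ]]), 'R': array([[-0.02560067, -0.99911114, -0.03348944],
       [-0.99759917,  0.02768959, -0.0634758 ],
       [ 0.06434669,  0.03178401, -0.99742132]]), 't': array([ 44.22061928, 593.18410742, 736.73513616])}
```

View pics/top.png

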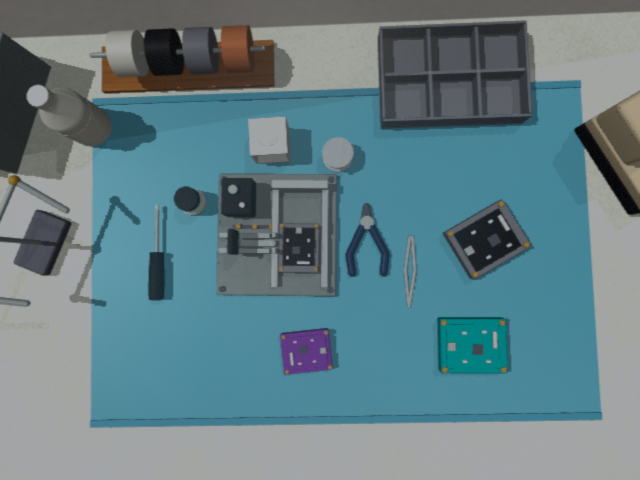

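View pics/scene.png

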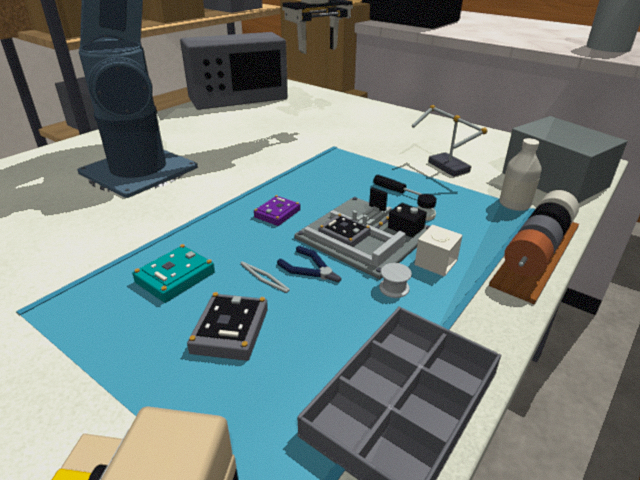

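The top view shows the jig at about (278,235). Three other carriers could be confused with the one meant: purple (306,351), turquoise (474,346) and a larger grey one (487,239). The grey one in the jig's channel at (299,248) fits, since it is the smaller of the two greys. I'll confirm it in a crop.

```bash
python3 - <<'E'
import cv2
im=cv2.imread("pics/top.png")[162:307,205:355]
cv2.imwrite("pics/crop1.png",cv2.resize(im,None,fx=4,fy=4,interpolation=cv2.INTER_CUBIC))
E
```

```text
(no output)
```

View pics/crop1.png

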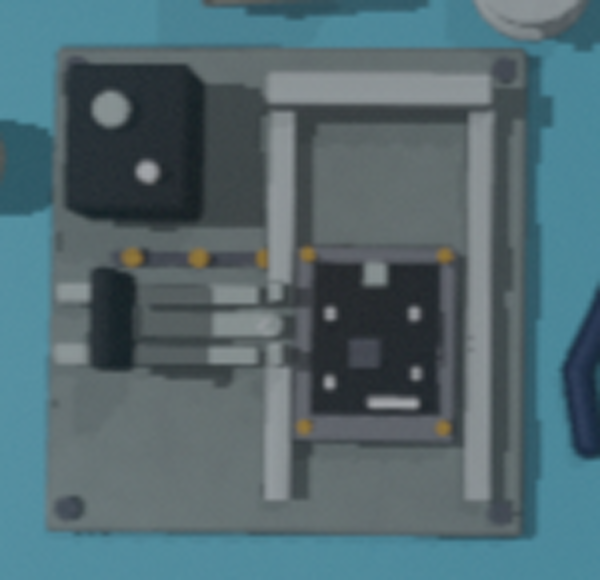

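The crop confirms the small grey carrier with the black board, at crop (376,345), inside the channel. The lever tab is at (112,320), the end stop at (380,88) and the plate corners at (59,47), (523,52), (523,536) and (48,531).

```bash
cat > h.py <<'E'
import numpy as np
from plant import ctrl
def back(n,uv,z):
    c=ctrl.calibration(n);K,R,t=c["camera_matrix"],c["R"],c["t"]
    d=R.T@np.linalg.inv(K)@np.array([*uv,1.]);o=-R.T@t
    return (o+d*(z-o[2])/d[2])[:2]
def fit(J,W):
    J,W=map(np.array,(J,W));a=J-J.mean(0);b=W-W.mean(0)
    th=np.arctan2((a[:,0]*b[:,1]-a[:,1]*b[:,0]).sum(),(a*b).sum())
    R=np.array([[np.cos(th),-np.sin(th)],[np.sin(th),np.cos(th)]]);o=W.mean(0)-R@J.mean(0)
    return th,R,o,(R@J.T).T+o-W
def rows(th,o,target):  # shift in tool axes (cm) & spin
    s=ctrl.sense();T=s['ee_rot'];d=T.T@(np.array(target)-s['eef_pos'])/10
    yaw=np.arctan2(T[1,1],T[0,1])-np.pi/2
    print('shift cm',d.round(2),'spin rad',round(-(th-yaw),3),'force',s['ft_force'].round(1),'t',s['time'])
E
python3 - <<'E'
from h import *
px=lambda p:(205+(p[0]+.5)/4-.5,162+(p[1]+.5)/4-.5)
B=lambda p,z:back("top",px(p),z)
J=[(90,140),(90,-60),(-115,-60),(-115,140)]
W=[B(p,12) for p in [(59,47),(523,52),(523,536),(48,531)]]
th,R,o,e=fit(J,W);print(np.degrees(th),o,e.round(1))
j=lambda p,z:(R.T@(B(p,z)-o)).round(1)
for p in[(300,250),(455,250),(296,437),(452,440)]:print('carrier',j(p,30))
print('stop',j((380,104),40),'tab',j((112,320),72),'rails',j((264,500),24),j((490,500),24))
jt=lambda x,y,z:[*(R@np.array([x,y])+o),z]
print(jt(-100,0,0)); rows(th,o,jt(-95,0,200))
E
```

```text
-1.9891087298554182 [613.45625149  60.74794333] [[ 0.3  1.5]
 [ 1.9 -2.3]
 [-1.2 -0.8]
 [-1.   1.6]]
carrier [ 2.4 32.7]
carrier [  2.8 -30.7]
carrier [-73.8  33.2]
carrier [-74.4 -30.2]
stop [61.  -0.1] tab [-29.   99.9] rails [-99.6  46.7] [-98.6 -45.6]
[np.float64(513.5165071934395), np.float64(64.21889566165376), 0]
shift cm [-48.16 -34.67  10.24] spin rad -0.241 force [ 0.  -0.2  0.6] t 0.1
```

The jig fit is good to about 2 mm. The end stop comes out at jig x 61, and the carrier's back face at about jig x −75. I'll move above the channel behind the carrier.

```bash
python3 -m handwheel '[-1,-48.6,-34.7,8,-0.24,-1,-48.6,-34.7,8,-0.24,-1,-48.6,-34.7,8,-0.24,-1,-48.6,-34.7,8,-0.24,-1,-48.6,-34.7,8,-0.24,-1,-48.6,-34.7,8,-0.24,-1,-48.6,-34.7,8,-0.24,-1,-48.6,-34.7,8,-0.24,-1,-48.6,-34.7,8,-0.24,-1,-48.6,-34.7,8,-0.24,-1,-48.6,-34.7,8,-0.24,-1,-48.6,-34.7,8,-0.24,-1,-48.6,-34.7,8,-0.24,-1,-48.6,-34.7,8,-0.24,-1,-48.6,-34.7,8,-0.24,-1,-48.6,-34.7,8,-0.24,-1,-48.6,-34.7,8,-0.24]' 20
python3 - <<'E'
from h import *
import cv2
s=ctrl.sense();print(s['eef_pos'],s['ee_rot'].round(4),s['opening'],s['dq'].round(2))
c=ctrl.calibration("wrist");print(c)
cv2.imwrite("pics/w1.png",ctrl.capture("wrist")[...,::-1])
E
```

```text
time: 1.8
eef_pos: [522.2, 64.3, 223.1]
ee_rot: [[-0.999, 0.034, 0.0], [0.034, 0.999, 0.0], [-0.0, 0.0, -1.0]]
ft_force: [-0.4, -0.8, 0.5]
opening: 0.5
grip_force: 0.0
[522.17546386  64.33407618 223.11766651] [[-9.994e-01  3.370e-02  3.000e-04]
 [ 3.370e-02  9.994e-01  1.000e-04]
 [-3.000e-04  1.000e-04 -1.000e+00]] 0.5157998574053787 [-0.18  0.07 -0.25 -0.16 -0.05 -0.01]
{'camera_matrix': array([[371.64829954,   0.        , 320.01466982],
       [  0.        , 371.64829954, 240.63625884],
       [  0.        ,   0.        ,   1.        ]]), 'R': array([[ 3.50374256e-02,  9.99385755e-01,  7.01035576e-04],
       [ 9.70960955e-01, -3.42069748e-02,  2.36779869e-01],
       [ 2.36658408e-01, -7.61547888e-03, -9.71563072e-01]]), 't': array([ -83.56193085, -512.37905814,  189.41662522])}
```

View pics/w1.png

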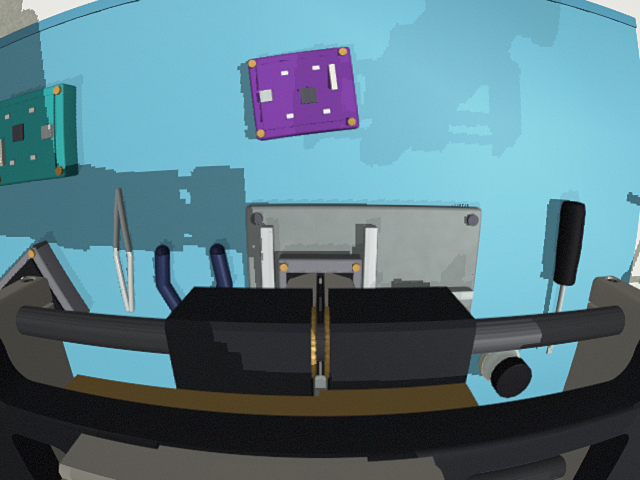

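The wrist view shows the plate's −x edge from (248,206) to (480,207), the rail ends at (267,228) and (371,226), and the carrier's −x top edge at about row 257, columns 279–362. I'll check these against the fit.

```bash
cat >> h.py <<'E'
th=np.radians(-1.989);RJ=np.array([[np.cos(th),-np.sin(th)],[np.sin(th),np.cos(th)]]);o=np.array([613.456,60.748])
def wb(c,uv,z):
    K,R,t=c["camera_matrix"],c["R"],c["t"];p=(np.array(uv)-K[:2,2])/K[0,0];r=np.linalg.norm(p)
    d=R.T@np.array([*(np.sin(r)*p/r),np.cos(r)]);q=-R.T@t
    return (q+d*(z-q[2])/d[2])[:2]
def jig(w):return (RJ.T@(np.array(w)-o)).round(1)
def jt(x,y,z):return [*(RJ@np.array([x,y])+o),z]
E
python3 - <<'E'
from h import *
c=ctrl.calibration("wrist")
for n,p,z in[('c-115,-60',(248,206),12),('c-115,140',(480,207),12),('rail-100,-41',(267,228),24),('rail-100,41',(371,226),24),('carr',(279,258),30),('carr',(362,258),30)]:print(n,jig(wb(c,p,z)))
print('tcp',jig(ctrl.sense()['eef_pos'][:2]))
rows(th,o,jt(-100,0,103))
E
```

```text
c-115,-60 [-115.1  -56.8]
c-115,140 [-115.6  137.2]
rail-100,-41 [-99.4 -40. ]
rail-100,41 [-100.9   40.9]
carr [-76.8 -30.6]
carr [-76.8  33.8]
tcp [-91.2   0.3]
shift cm [ 0.88 -0.03 12.01] spin rad 0.001 force [ 0.6 -0.3 -0.3] t 1.85
```

The wrist measurement agrees with the fit, with the carrier's back face at jig x −76.8. I'll descend behind it, then push.

```bash
python3 -m handwheel '[-1,0.9,0,3,0,-1,0.9,0,6,0,-1,0.9,0,9,0,-1,0.9,0,11,0,-1,0.9,0,12,0,-1,0.9,0,12,0,-1,0.9,0,12,0]'
python3 - <<'E'
from h import *
s=ctrl.sense();print(s['eef_pos'],'tcp',jig(s['eef_pos'][:2]));rows(th,o,jt(-27.5,0,103))
E
```

```text
time: 2.55
eef_pos: [514.4, 63.6, 103.6]
ee_rot: [[-0.999, 0.035, 0.001], [0.035, 0.999, -0.0], [-0.001, -0.0, -1.0]]
ft_force: [0.2, -0.3, -0.0]
opening: 0.5
grip_force: 0.0
[514.39770336  63.55091127 103.57316865] tcp [-99.1  -0.6]
shift cm [-7.16  0.07  0.07] spin rad -0.001 force [ 0.2 -0.3 -0. ] t 2.55
```

```bash
python3 -m handwheel '[-1,-0.5,0,0,0,-1,-1.0,0,0,0,-1,-1.5,0,0,0,-1,-2,0,0,0,-1,-2.5,0,0,0,-1,-3,0,0,0,-1,-3.5,0,0,0,-1,-4,0,0,0,-1,-4.5,0,0,0,-1,-5,0,0,0,-1,-5.5,0.1,0,0,-1,-6,0.1,0,0,-1,-6.3,0.1,0,0,-1,-6.5,0.1,0,0,-1,-6.7,0.1,0,0,-1,-6.7,0.1,0,0]'
python3 - <<'E'
from h import *
s=ctrl.sense();print(s['eef_pos'],'tcp',jig(s['eef_pos'][:2]),s['ft_force'])
E
```

```text
time: 4.15
eef_pos: [581.2, 61.9, 102.8]
ee_rot: [[-0.999, 0.036, 0.001], [0.036, 0.999, -0.0], [-0.001, -0.0, -1.0]]
ft_force: [-0.3, 0.9, 0.7]
opening: 0.3
grip_force: 0.0
[581.2207801   61.89493129 102.77914788] tcp [-32.3   0. ] [-0.26324741  0.9321044   0.74970328]
```

```bash
python3 -m handwheel '[-1,-0.1,0,0,0,-1,-0.2,0,0,0,-1,-0.3,0,0,0,-1,-0.4,0,0,0,-1,-0.4,0,0,0]'; python3 -m handwheel '[-1,-0.1,0,0,0,-1,-0.2,0,0,0,-1,-0.2,0,0,0]'
```

```text
time: 4.65
eef_pos: [585.1, 61.7, 102.8]
ee_rot: [[-0.999, 0.036, 0.0], [0.036, 0.999, -0.0], [-0.0, -0.0, -1.0]]
ft_force: [0.2, -0.0, 1.1]
opening: 0.2
grip_force: 0.4
time: 4.95
eef_pos: [585.8, 61.8, 102.6]
ee_rot: [[-0.999, 0.036, -0.003], [0.036, 0.999, 0.0], [0.003, -0.0, -1.0]]
ft_force: [-4.4, -0.3, 3.0]
opening: 0.6
grip_force: 2.6
```

```bash
python3 -m handwheel '[-1,-0.1,0,0,0,-1,-0.1,0,0,0,-1,-0.1,0,0,0]'; python3 -m handwheel '[-1,-0.1,0,0,0,-1,-0.1,0,0,0,-1,-0.1,0,0,0]'
```

```text
time: 5.25
eef_pos: [586.0, 61.8, 102.5]
ee_rot: [[-0.999, 0.036, -0.005], [0.036, 0.999, 0.0], [0.005, -0.0, -1.0]]
ft_force: [-7.4, -0.0, 5.8]
opening: 0.4
grip_force: 3.8
time: 5.55
eef_pos: [586.1, 61.8, 102.4]
ee_rot: [[-0.999, 0.035, -0.007], [0.035, 0.999, 0.0], [0.007, -0.0, -1.0]]
ft_force: [-9.8, 0.2, 6.7]
opening: 0.3
grip_force: 5.0
```

The carrier stopped at TCP jig x −27.5 as predicted, with the force rising and no further motion, so it is against the stop. I'll back off, rise and go over to the lever's +y side.

```bash
python3 -m handwheel '[-1,0.5,0,0,0,-1,1.2,0,0,0,-1,1.2,0,0,0,-1,1.2,0,-4,0,-1,1.2,0,-8,0,-1,1.2,0,-10,0,-1,0.2,4,-10,0,-1,0.2,8,-10,0,-1,0.2,12,-10,0,-1,0.2,15,-10,0,-1,0.2,15,-10,0,-1,0.2,15,-10,0]'
python3 - <<'E'
from h import *
import cv2
s=ctrl.sense();print('tcp',jig(s['eef_pos'][:2]),s['eef_pos'][2]);rows(th,o,jt(-28.5,141,126))
cv2.imwrite("pics/w2.png",ctrl.capture("wrist")[...,::-1])
im=ctrl.capture("top")[162:307,205:355]
cv2.imwrite("pics/t2.png",cv2.resize(im[...,::-1],None,fx=4,fy=4,interpolation=cv2.INTER_CUBIC))
E
```

```text
time: 6.75
eef_pos: [592.3, 212.1, 202.6]
ee_rot: [[-0.999, 0.034, 0.0], [0.034, 0.999, -0.0], [-0.0, -0.0, -1.0]]
ft_force: [-1.0, -1.3, -0.3]
opening: 0.2
grip_force: 0.0
tcp [-26.4 150.6] 202.59290095198364
shift cm [ 0.21 -0.95  7.66] spin rad 0.001 force [-1.  -1.3 -0.3] t 6.75
```

View pics/t2.png

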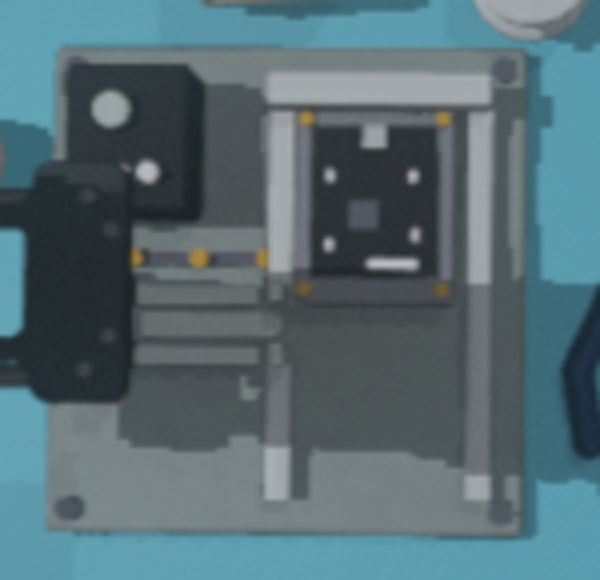

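The carrier is home: its front edge is at crop row ~107, touching the stop face at ~104, and it sits straight. Next I'll descend on the +y side of the tab.

```bash
python3 -m handwheel '[-1,0.2,-0.8,2,0,-1,0.2,-0.8,4,0,-1,0.2,-0.8,6,0,-1,0.2,-0.8,7.6,0,-1,0.2,-0.8,7.6,0,-1,0.2,-0.8,7.6,0]'
python3 - <<'E'
from h import *
s=ctrl.sense();print('tcp',jig(s['eef_pos'][:2]),s['eef_pos'][2]);rows(th,o,jt(-28.5,70.5,126))
E
```

```text
time: 7.45
eef_pos: [590.3, 202.6, 127.0]
ee_rot: [[-0.999, 0.037, -0.0], [0.037, 0.999, -0.0], [0.0, -0.0, -1.0]]
ft_force: [-0.1, -0.3, 0.5]
opening: 0.4
grip_force: 0.0
tcp [-28.1 140.9] 126.96032019532089
shift cm [ 0.02 -7.04  0.1 ] spin rad -0.003 force [-0.1 -0.3  0.5] t 7.45
```

```bash
python3 -m handwheel '[-1,0,-0.5,0,0,-1,0,-1,0,0,-1,0,-1.4,0,0,-1,0,-1.8,0,0,-1,0,-2.2,0,0,-1,0,-2.6,0,0,-1,0,-3,0,0,-1,0,-3.4,0,0,-1,0,-3.8,0,0,-1,0,-4.2,0,0,-1,0,-4.2,0,0]'
python3 - <<'E'
from h import *
s=ctrl.sense();print('tcp',jig(s['eef_pos'][:2]),s['eef_pos'][2],s['ft_force'])
E
```

```text
time: 8.55
eef_pos: [588.4, 160.8, 126.6]
ee_rot: [[-0.999, 0.036, -0.001], [0.036, 0.999, -0.001], [0.001, -0.001, -1.0]]
ft_force: [-0.3, 0.2, 0.6]
opening: 0.2
grip_force: 0.0
tcp [-28.5  99.1] 126.58576011816025 [-0.25660481  0.2479285   0.56602535]
```

```bash
python3 -m handwheel '[-1,0,-0.4,0,0,-1,0,-0.8,0,0,-1,0,-1.2,0,0,-1,0,-1.6,0,0,-1,0,-2,0,0,-1,0,-2.3,0,0,-1,0,-2.6,0,0,-1,0,-2.6,0,0]'; python3 -m handwheel '[-1,0,-0.1,0,0,-1,0,-0.2,0,0,-1,0,-0.3,0,0,-1,0,-0.3,0,0]'
```

```text
time: 9.35
eef_pos: [587.5, 135.0, 126.7]
ee_rot: [[-0.999, 0.036, -0.0], [0.036, 0.999, -0.0], [0.0, -0.0, -1.0]]
ft_force: [0.2, -0.4, 0.2]
opening: 0.8
grip_force: 0.0
time: 9.75
eef_pos: [587.4, 132.6, 126.8]
ee_rot: [[-0.999, 0.036, -0.0], [0.036, 0.999, -0.0], [0.0, -0.0, -1.0]]
ft_force: [0.5, -0.4, 0.0]
opening: 0.4
grip_force: 0.0
```

```bash
python3 -m handwheel '[-1,0,-0.1,0,0,-1,0,-0.2,0,0,-1,0,-0.2,0,0]'; python3 -m handwheel '[-1,0,-0.1,0,0,-1,0,-0.2,0,0,-1,0,-0.2,0,0]'
```

```text
time: 10.05
eef_pos: [587.3, 130.6, 126.7]
ee_rot: [[-0.999, 0.036, -0.0], [0.036, 0.999, -0.0], [0.0, -0.0, -1.0]]
ft_force: [0.7, -0.1, 0.3]
opening: -0.0
grip_force: 0.0
time: 10.35
eef_pos: [587.3, 129.4, 126.8]
ee_rot: [[-0.999, 0.036, 0.0], [0.036, 0.999, 0.001], [-0.0, 0.001, -1.0]]
ft_force: [0.1, 4.0, -0.4]
opening: 0.6
grip_force: 2.3
```

```bash
python3 -m handwheel '[-1,0,-0.2,0,0,-1,0,-0.4,0,0,-1,0,-0.4,0,0,-1,0,-0.4,0,0]'
```

```text
time: 10.75
eef_pos: [587.2, 128.8, 126.9]
ee_rot: [[-0.999, 0.036, 0.001], [0.036, 0.999, 0.007], [-0.001, 0.007, -1.0]]
ft_force: [1.8, 17.4, -0.6]
opening: 0.4
grip_force: 9.1
```

At 17 N with no further motion, the lever is on a hard stop. I'll retreat and check.

```bash
python3 -m handwheel '[-1,0,1,0,0,-1,0,2,0,0,-1,0,2,-4,0,-1,0,2,-8,0,-1,0,2,-12,0,-1,3,6,-12,0,-1,6,10,-12,0,-1,9,14,-12,0,-1,12,18,-12,0,-1,14,20,-12,0,-1,14,20,-12,0,-1,14,20,-12,0]'
python3 - <<'E'
from h import *
import cv2
im=ctrl.capture("top")
cv2.imwrite("pics/top3.png",im[...,::-1])
cv2.imwrite("pics/t3.png",cv2.resize(im[162:307,205:355,::-1],None,fx=4,fy=4,interpolation=cv2.INTER_CUBIC))
E
```

```text
time: 11.95
eef_pos: [454.3, 329.8, 246.9]
ee_rot: [[-0.999, 0.034, 0.001], [0.034, 0.999, -0.001], [-0.001, -0.001, -1.0]]
ft_force: [-0.4, -0.2, 0.1]
opening: 0.5
grip_force: 0.0
```

View pics/t3.png

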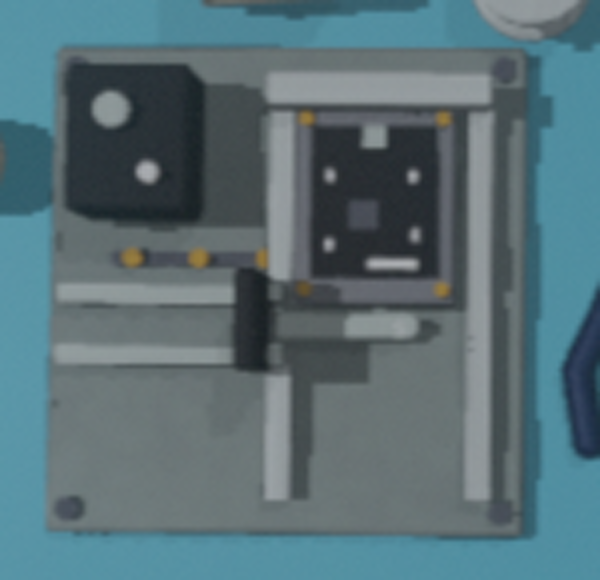

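View pics/top3.png

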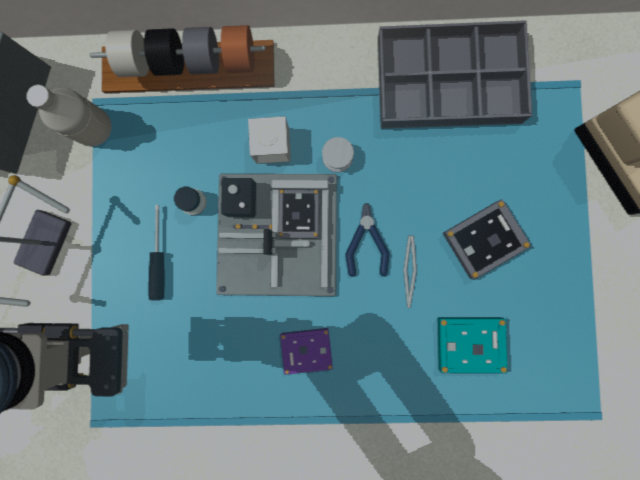

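The tab moved from crop column 112 to 250 and the bar tip from 280 to 418. That is about 56 mm, so the lever is at its final stop with the bar behind the carrier, and nothing else on the bench has moved.

```bash
python3 -c "
from plant import ctrl
print(ctrl.hand_in())"
```

```text
the job is handed in; nothing more can be done
None
```

The carrier is fully home against the end stop and the lever is at its second, final stop with its bar locking the carrier in; nothing else on the bench moved, and the job was handed in at about 12 s.

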